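# Post the phone into the dinner-time phone box

## Task

Put the phone away for dinner: slide the shutter of the low wooden phone box fully open, lay the phone lengthwise on the sill with its end in the slot, and push it through with the fingers until all of it has dropped in and lies flat on the floor of the box, screen up. Leave the shutter open for the next phone, and leave the other things on the worktop where they are.

Things in the scene. Friction and masses are not known exactly. Their poses are not given: they have to be found in the camera images.
- phone_box: low box of light wood with a clear lid, fixed to the worktop, 162 mm deep (x), 92 mm wide (y), 60 mm high. Origin on the worktop under the middle of the slot, in the plane of the front face; its x points into the box, y to the left along the front as seen by one facing it, z up. Millimetres under slot, sill_end, box_inside and shutter_tab are in this frame
- slot (a point): middle of the level slot in the front face (wall x 0 to 6 mm): 67 mm wide (y +-33.5), 13 mm high (z 34 to 47). Above it, front wall and lid are cut away to the top by a finger notch, 50 mm wide (y +-25) and 36 mm deep (x 0 to 36), so that shut fingers from above can follow the phone in. Point at x 0, z 40.5; axes of phone_box
- sill_end (a point): middle of the sill's near end, on its top: x -78, z 34 mm. The sill is flat, level with the slot's bottom, 42 mm wide, narrower than the phone, so that fingers at the phone's sides pass beside it; it joins a ledge, as high, along the front and past its right side (x -16 to 0, y -120 to 46). Below the sill is air, but for a post 30 mm wide at x -64 to -56. Axes of phone_box
- box_inside (a point): point on the box's inner floor: x 81, y 0, z 5 mm. The floor runs from x 6 to 156 mm; behind the front wall the phone drops 29 mm from the slot's bottom to it. Axes of phone_box
- shutter (a joint): upright wooden shutter, 76 mm wide, 5 mm thick, from the ledge to the box's top, 4 to 9 mm in front of the front face. It slides along the box's -y with light friction (1.5 N) and stays where it is left. Value in m: 0 closed (centred on the slot), 0.080 fully open, at its stop; the slot is clear above 0.072
- shutter_tab (a point): middle of the tab on the shutter's top edge, by which it is slid: 16 mm along y, 12 mm along x, standing 22 mm above the box's top (z 60 to 82 mm); this point is at x -6.5, y = minus the shutter's opening, z 71; axes of phone_box
- phone_center (a point): centre of the phone: flat dark slab with a black screen, 124 mm long (its x), 62 mm wide (its y), 9 mm thick, 0.16 kg or so, lying screen up on the worktop at first. This point is half-way up, 4.5 mm above its underside. Either end may go in first.
- memo_pad: spiral memo pad, 105 x 79 x 14 mm, lying flat; a bystander; origin under its middle
- pen: ballpoint pen, 145 mm long, lying; a bystander; origin under its middle
- spice_jar: glass spice jar with a red cap, 45 mm across, 106 mm tall, standing; a bystander; origin under its middle
- yoghurt_cup: lidded yoghurt cup, 72 mm across, 71 mm tall, standing; a bystander; origin under its middle
- lemon: lemon, 78 x 55 x 56 mm; a bystander; origin under its middle

How it is judged:
By the outcome, as a careful person would: the job done as asked, in the order asked, and still so for the second after the job is handed in, with the robot touching nothing.
It also fails if it takes over 64 s, if anything falls off the work surface, if the arm or the gripper's body presses on something with over 40 N, if the wrist force passes 120 N, or if a joint passes its speed limit or range.

## Robot

A 7-joint arm with a two-finger parallel gripper is mounted at the origin on a cart in front of the work surface, level with it; the furniture and walls round the work are solid. World frame = base frame: x ahead of the robot, y to its left, z up, the work surface at z = 0. Lengths are in mm, angles in rad, forces in N, time in s.
With the tool pointing down it reaches from about 425 to 950 mm from the base axis. Payload 16.7 kg.
Tool frame: the origin (TCP) lies midway between the tips of the shut fingers; the grasp point (between the pads) lies 19 mm behind it; z points along the fingers, y is the line along which they close (so a half turn about z gives the same grasp; the last joint's range is limited). The gripper opens to 94 mm and grips with 3 to 60 N. Pads are 16 mm wide; open, the fingers measure 119 mm over their backs; the gripper's body (75 mm by 177 mm) begins 78 mm behind the grasp point.
Start: joints at [1.042, 0.426, 0.074, 1.606, -0.034, 1.111, -0.067], TCP at [249.586, -627.121, 205.467] pointing down, gripper open.
Joint ranges: [-2.85, 2.85], [-0.5, 2.14], [-1.23, 1.37], [0.21, 2.46], [-1.02, 4.16], [0.16, 2.05], [-2.73, 2.73]. Speed limits (rad/s): [1.89, 1.89, 2.39, 2.39, 3.01, 3.01, 3.01].

## Interface

Orientations are given as a rotation vector (axis times angle).
In Python, from rig import r gives the robot as it stands.
- The arm moves only by the shell command python3 -m inch 'ROWS' [OPENING] [FORCE]. ROWS is JSON, a list of rows, each a list of 2 entries, a list of its own where there are three numbers: the shift along the tool's x, y, z in m, then the turn about the tool's z in rad. A call has 1 to 12 rows; each row shifts and turns the commanded pose from where the row before left it, along the tool's axes as they then stand; what a row does not reach is not made up. A row lasts 1/10 s, in which the tool goes at most 50 mm and 8.59 degrees, less where a joint would pass 70% of its speed; a pose out of reach is approached as far as the arm can. A call with a gripper value outside its range is refused whole. OPENING is the finger opening in m, from 0 to 0.094, set as the call begins (- or left out, the last holds). The fingers move at their own pace and stop on an object; FORCE is the grip in N (left out, the last holds). Time passes only in rows, so rows that do not move let the fingers close. It gives the time, the measured TCP pose, the force, the opening and the grip force at its end, in the units of the state.
- r.state(): the state, without advancing time (a new reading comes with each control period).
- r.get_image(name): name is "scene" or "top" or "wrist"; returns (picture, depth): 384x512x3 uint8, blue, green, red; 384x512 float32, mm along the optical axis (not along the pixel's ray), 0 where there is no reading.
- r.camera_params(name): a dict with "intrinsics" (3x3 intrinsics, pixels), "R" (3x3) and "t" (3): a world point X has camera coordinates R X + t. Camera axes: x right, y down, z forward; pixel columns grow to the right and rows downward; lengths in mm; the calibration is good to about 2 mm. The wrist camera is an equidistant fisheye: a pixel r from the principal point sees the ray r / f radians off the axis. A picture is of the moment at which its call begins: read the wrist's pose just before it. camera_params takes no time and is no camera call; for the wrist camera it gives the pose at the moment of the call.
- r.sign_off(): hands the job in; it is judged then, once.
The state is a dict: "time": time; "joint_positions": joint angles; "joint_velocities": joint speeds; "effort": joint torques, N m; "tcp_pos": TCP position; "tcp_rot": TCP orientation; "contact_force": force on the tool from outside, world axes, zero at the start; "ft_torque": the same for the moment, N m; "gripper_width": finger opening in mm; "grasp_force": force on a finger pad.
Only numpy, scipy, OpenCV 4.12 (cv2) and the standard library are available. Lean on these libraries where they do the work, as an engineer would, in place of code of your own. Each camera call takes 0.05 s, during which the arm holds its last target. There are 200 camera calls.

## Working session

There is one attempt and no reset: what is moved stays moved. The work goes in short steps, Python scripts to look and compute and a shell command to move; the robot and the scene stay as the last step left them, time stands still between calls to the robot, and variables do not carry over. Pictures are saved under pics/ and viewed, at most 12 in all, crops included, and the job is handed in when it is done.

```bash
ls; mkdir -p pics
python3 - <<'E'
from rig import r
import cv2,numpy as np
for n in ("scene","top"):
    p,d=r.get_image(n); c=r.camera_params(n)
    cv2.imwrite(f"pics/{n}0.png",p); np.savez(f"{n}0.npz",p=p,d=d,K=c["intrinsics"],R=c["R"],t=c["t"])
    print(n,np.array(c["intrinsics"]).round(1).tolist(),(-np.array(c["R"]).T@np.array(c["t"])).round(0), np.array(c["R"]).round(2).tolist())
print(r.state())
E
```

```text
pics
scene [[426.3, 0.0, 254.7], [0.0, 426.3, 199.8], [0.0, 0.0, 1.0]] [-237. 1120.  721.] [[-0.8, -0.6, 0.01], [-0.27, 0.35, -0.9], [0.53, -0.72, -0.44]]
top [[459.2, 0.0, 254.1], [0.0, 459.2, 190.3], [0.0, 0.0, 1.0]] [ 273.   70. 1583.] [[-0.02, -1.0, -0.01], [-0.99, 0.02, -0.17], [0.17, 0.0, -0.99]]
{'time': 0.1, 'joint_positions': array([ 1.04246054,  0.42668829,  0.07388777,  1.60650513, -0.03410949,
        1.11079458, -0.06711521]), 'joint_velocities': array([-0.00108926, -0.00217503,  0.0002669 , -0.0035398 ,  0.00080807,
        0.00098175, -0.00109339]), 'effort': array([ 1.11007542e-02, -9.37453079e+01,  3.67915303e+00, -4.55034113e+01,
       -4.84996545e-02,  1.68252230e-02,  2.76985952e-05]), 'tcp_pos': array([ 249.46045486, -626.8075397 ,  204.85082439]), 'tcp_rot': array([-3.08435075e+00, -5.91189801e-01,  4.68051989e-04]), 'contact_force': array([-0.2524815 , -0.00939051, -0.28625531]), 'ft_torque': array([-0.04573455, -0.01254135, -0.02388162]), 'grasp_force': 0.0, 'gripper_width': 94.2241061737165}
```

View pics/top0.png

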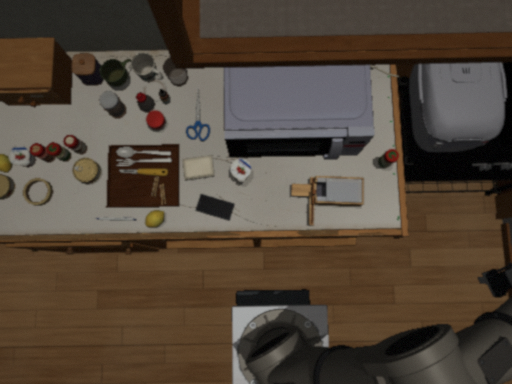

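View pics/scene0.png

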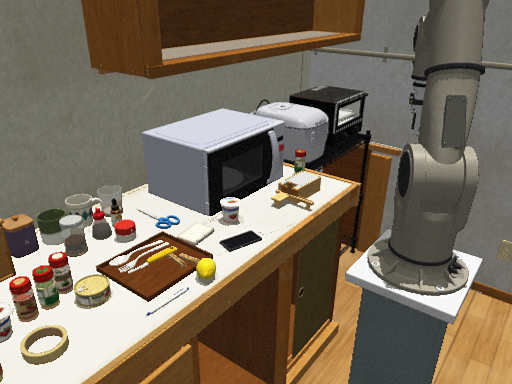

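The top view shows the phone at about (214,206), and the box at about (338,190) with its sill pointing left (+y world) and the ledge and shutter side pointing toward the robot. The scene view agrees: the phone is at (240,240) and the box at (298,187).

```bash
cat > h.py <<'E'
import numpy as np,cv2
from scipy.spatial.transform import Rotation as Ro
def ray(K,R,t,uv,z):
    K,R,t=map(np.array,(K,R,t)); uv=np.atleast_2d(uv).astype(float)
    d=np.c_[(uv-[K[0,2],K[1,2]])/[K[0,0],K[1,1]],np.ones(len(uv))]@R
    c=-R.T@t; return c+d*((z-c[2])/d[:,2])[:,None]
def fray(K,R,t,uv,z):
    K,R,t=map(np.array,(K,R,t)); uv=np.atleast_2d(uv).astype(float)
    q=(uv-[K[0,2],K[1,2]])/[K[0,0],K[1,1]]; th=np.linalg.norm(q,axis=1)+1e-9
    d=np.c_[q*(np.sin(th)/th)[:,None],np.cos(th)]@R
    c=-R.T@t; return c+d*((z-c[2])/d[:,2])[:,None]
E
python3 - <<'E'
from h import *
a=np.load("top0.npz"); p=a["p"]; cal=(a["K"],a["R"],a["t"])
g=p.max(2); m=np.zeros(g.shape,np.uint8); m[185:228,190:242]=(g[185:228,190:242]<70)*255
cs=max(cv2.findContours(m,0,2)[0],key=cv2.contourArea)
w=ray(*cal,cs[:,0,:],9)[:,:2].astype(np.float32); print("phone",cv2.minAreaRect(w))
hsv=cv2.cvtColor(p,cv2.COLOR_BGR2HSV); print(hsv[190,300],hsv[215,310],hsv[190,340],hsv[180,280])
m=np.zeros(g.shape,np.uint8); s=(hsv[...,1]>70)&(g>90); m[170:226,286:370]=s[170:226,286:370]*255
crop=cv2.resize(p[165:232,270:400],None,fx=6,fy=6,interpolation=2); mk=cv2.resize(m[165:232,270:400],None,fx=6,fy=6,interpolation=0)
cv2.drawContours(crop,cv2.findContours(mk,0,2)[0],-1,(0,0,255),1)
cv2.imwrite("pics/boxcrop.png",crop)
# depth points heights
d=a["d"]; v,u=np.mgrid[170:226,286:370]; dd=d[170:226,286:370]
K=a["K"]; P=np.stack([(u-K[0,2])/K[0,0]*dd,(v-K[1,2])/K[1,1]*dd,dd],-1)-a["t"]; P=P@a["R"]
for lo,hi in((25,42),(50,66),(70,90)):
    k=(P[...,2]>lo)&(P[...,2]<hi); print(lo,k.sum(),cv2.minAreaRect(P[k][:,:2].astype(np.float32)) if k.sum()>3 else "", P[k].mean(0))
E
```

```text
phone ((487.71405029296875, 213.95651245117188), (121.70021057128906, 59.54475784301758), 72.52505493164062)
[ 16 125 139] [ 16 127 114] [ 45   4 125] [ 17  26 138]
25 465 ((516.0964965820312, -165.82603454589844), (154.22300720214844, 205.73875427246094), 21.121978759765625) [ 514.75663018 -110.69595445   34.75182303]
50 1110 ((530.6869506835938, -204.90579223632812), (173.592529296875, 96.78431701660156), 88.8061752319336) [ 528.79979708 -216.62552599   60.48877889]
70 22 ((525.9596557617188, -160.47210693359375), (45.05191421508789, 82.3349838256836), 31.255828857421875) [ 521.52380858 -132.26222139   78.87940692]
```

View pics/boxcrop.png

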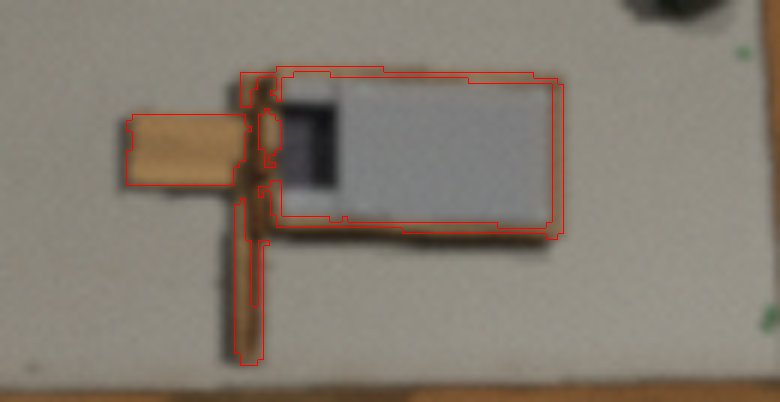

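The crop shows the box with its notch at about (310,145), the tab at (270,130), the sill from x=126 to 240, and the ledge running down to (250,360). The box is turned about 1.2° off world −y. I'll check the wrist camera's mounting and the clearance to the microwave, then move.

Run:
```python
from h import *
from rig import r
s=r.state();c=r.camera_params("wrist"); R=np.array(c["R"]);C=-R.T@np.array(c["t"])
T=Ro.from_rotvec(s["tcp_rot"]).as_matrix()
print("cam in tool",T.T@(C-s["tcp_pos"]),"axis in tool",T.T@R[2],"K",c["intrinsics"]); print(T.round(3))
a=np.load("top0.npz"); d=a["d"];K=a["K"];v,u=np.mgrid[:384,:512]
P=(np.stack([(u-K[0,2])/K[0,0]*d,(v-K[1,2])/K[1,1]*d,d],-1)-a["t"])@a["R"]
for y0 in range(-200,300,50):
    k=(d>0)&(P[...,2]>90)&(P[...,2]<600)&(abs(P[...,1]-y0)<25)&(P[...,0]>450); print(y0,np.sort(P[...,0][k])[:3].round())
print("sill end, mid",ray(a["K"],a["R"],a["t"],[[291,190]],34), "ledge near end",ray(a["K"],a["R"],a["t"],[[311.5,225.5]],34))
```

```text
cam in tool [ 7.69038039e+01  1.55489985e-01 -1.79240236e+02] axis in tool [-2.64289226e-01 -8.55593296e-04  9.64443090e-01] K [[297.31863964   0.         249.19204962]
 [  0.         297.31863964 187.42624606]
 [  0.           0.           1.        ]]
[[ 0.929  0.37  -0.   ]
 [ 0.37  -0.929  0.001]
 [-0.    -0.001 -1.   ]]
-200 [624. 624. 624.]
-150 [624. 625. 625.]
-100 [659. 659. 659.]
-50 [658. 658. 659.]
0 [658. 658. 658.]
50 [658. 658. 658.]
100 [658. 658. 659.]
150 [657. 658. 658.]
200 [778. 778. 778.]
250 [777. 777. 778.]
sill end, mid [[537.22112251 -50.31047171  34.        ]] ledge near end [[ 414.53901092 -115.81879298   34.        ]]
```

```bash
python3 -m inch '[[[0.037,-0.030,0],0],[[0.037,-0.030,0],0],[[0.037,-0.030,0],0],[[0.037,-0.030,0],0],[[0.037,-0.030,0],0],[[0.037,-0.030,0],0],[[0.037,-0.030,0],0],[[0.037,-0.030,0],0],[[0.037,-0.030,0],0],[[0.037,-0.030,0],0],[[0.037,-0.030,0],0],[[0.037,-0.030,0],0]]' 0.036
python3 -m inch '[[[0,0,0],0.133],[[0,0,0],0.133],[[0,0,0],0.133],[[0,0,0],0],[[0,0,0],0]]'
python3 - <<'E'
from h import *
from rig import r
c=r.camera_params("wrist"); s=r.state(); p,d=r.get_image("wrist"); cv2.imwrite("pics/w1.png",p)
np.savez("w1.npz",p=p,d=d,K=c["intrinsics"],R=c["R"],t=c["t"])
print(s["time"],s["tcp_pos"],Ro.from_rotvec(s["tcp_rot"]).as_matrix().round(3).tolist())
E
```

```text
time: 1.3
tcp_pos: [529.5, -126.7, 205.5]
tcp_rot: [-3.085, -0.591, 0.0]
contact_force: [1.1, -0.3, 0.7]
gripper_width: 35.6
grasp_force: 0.0
time: 1.8
tcp_pos: [528.9, -128.4, 205.3]
tcp_rot: [-3.141, 0.025, 0.001]
contact_force: [-0.9, -0.5, 0.7]
gripper_width: 36.1
grasp_force: 0.0
1.8 [ 528.88666333 -128.39976778  205.34519034] [[1.0, -0.016, -0.0], [-0.016, -1.0, 0.0], [-0.0, -0.0, -1.0]]
```

View pics/w1.png

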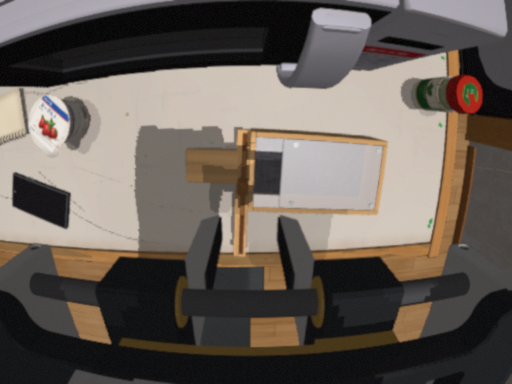

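The wrist view shows the box with its lid corners near (386,140) and (378,213), the sill end near (187,165), the shutter at x≈243, and the phone at (41,200). I'll zoom in to pick points.

Run:
```python
from h import *
a=np.load("w1.npz"); p=a["p"]; cal=(a["K"],a["R"],a["t"])
cr=cv2.resize(p[120:260,180:395],None,fx=3.7,fy=3.7,interpolation=2); cv2.imwrite("pics/w1c.png",cr)
g=p.max(2); m=np.zeros(g.shape,np.uint8); m[165:235,0:85]=(g[165:235,0:85]<60)*255
cs=max(cv2.findContours(m,0,2)[0],key=cv2.contourArea)
w=fray(*cal,cs[:,0,:],9)[:,:2].astype(np.float32); print("phone",cv2.minAreaRect(w))
```

```text
phone ((488.30401611328125, 210.98263549804688), (123.15324401855469, 60.22102355957031), 72.52971649169922)
```

View pics/w1c.png

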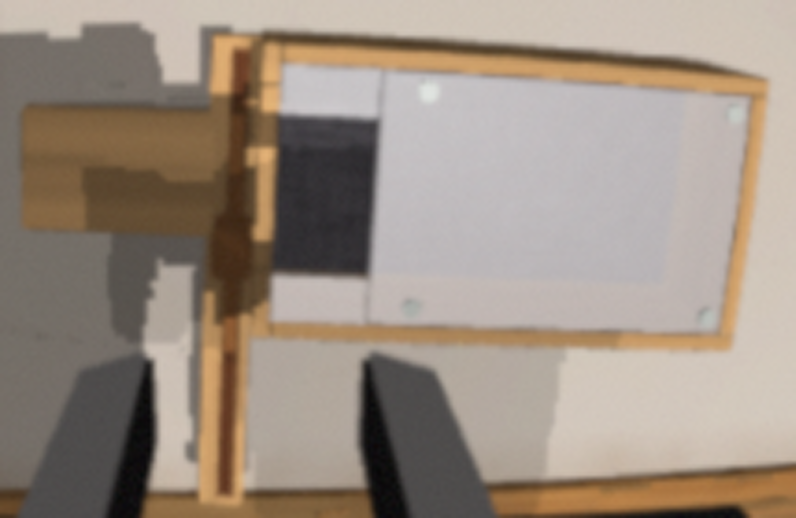

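The zoom shows the lid corners at (262,32), (767,80), (731,349) and (252,338), the sill end from (22,107) to (22,229), the notch from (278,115) to (368,276), and the tab near (260,190).

Run:
```python
from h import *
a=np.load("w1.npz"); cal=(a["K"],a["R"],a["t"])
f=lambda q,z: fray(*cal,np.array(q)/3.7+[180-.4,120-.4],z)[:,:2]
C=f([[262,32],[767,80],[731,349],[252,338]],60); print(C.round(1), "sides",[np.linalg.norm(C[i]-C[i-1]).round(1) for i in range(4)])
S=f([[22,107],[22,229]],34); print("sill",S.round(1))
N=f([[278,115],[380,120],[368,276],[272,272]],60); print("notch",N.round(1))
L=f([[200,502],[243,502]],34); print("ledge end",L.round(1))
# kabsch box points -> world
B=np.array([[0,46],[162,46],[162,-46],[0,-46],[-78,21],[-78,-21],[6,25],[36,25],[36,-25],[6,-25],[-16,-120],[0,-120]],float)
W=np.vstack([C,S,N,L]); b=B-B.mean(0); w=W-W.mean(0)
z=(w@[1,1j]*np.conj(b@[1,1j])).sum(); th=np.angle(z); Rm=np.array([[np.cos(th),-np.sin(th)],[np.sin(th),np.cos(th)]])
o=W.mean(0)-Rm@B.mean(0); print("origin",o,"ang",np.degrees(th)); print((W-(B@Rm.T+o)).round(1).tolist())
np.savez("box.npz",o=o,R=Rm)
print("tab",Rm@[-6.5,0]+o,"slot-52",Rm@[-52,0]+o)
```

```text
[[ 583.5 -130.5]
 [ 570.4 -291.1]
 [ 479.9 -286.5]
 [ 488.6 -125.8]] sides [np.float64(95.0), np.float64(161.1), np.float64(90.6), np.float64(161.0)]
sill [[559.6 -52.1]
 [518.7 -49.4]]
notch [[ 558.6 -134.9]
 [ 556.8 -165.4]
 [ 508.2 -162. ]
 [ 510.  -132.4]]
ledge end [[ 416.4 -105.6]
 [ 416.3 -121.1]]
origin [ 535.01754897 -127.93505919] ang -93.34177745884396
[[2.5, 0.1], [-1.1, 1.3], [0.2, 0.4], [-0.5, -0.6], [-0.9, -0.8], [0.1, -0.6], [-1.0, 0.5], [-1.1, -0.0], [0.2, 0.4], [0.3, 0.1], [0.3, -0.6], [1.0, -0.1]]
tab [ 535.39644669 -121.44611194] slot-52 [538.04873072 -76.02348113]
```

The box fit has residuals of about 1 mm, with the origin at (535.0,-127.9) and a heading of −93.3°. Next I'll grip the tab.

```bash
python3 -m inch '[[[0.006,-0.0075,0.02],0.042],[[0,0,0.04],0],[[0,0,0.04],0],[[0,0,0.025],0],[[0,0,0.015],0],[[0,0,0],0],[[0,0,0],0]]' 0.036
python3 -m inch '[[[0,0,0],0],[[0,0,0],0],[[0,0,0],0],[[0,0,0],0],[[0,0,0],0]]' 0.0 12
```

```text
time: 2.55
tcp_pos: [535.3, -121.2, 65.9]
tcp_rot: [-3.14, 0.096, 0.0]
contact_force: [0.3, -0.0, 0.5]
gripper_width: 36.0
grasp_force: 0.0
time: 3.05
tcp_pos: [535.5, -121.5, 66.0]
tcp_rot: [3.14, -0.098, 0.001]
contact_force: [-0.5, -2.0, 5.7]
gripper_width: 11.5
grasp_force: 12.0
```

```bash
python3 -m inch '[[[-0.01,0,0],0],[[-0.015,0,0],0],[[-0.015,0,0],0],[[-0.015,0,0],0],[[-0.015,0,0],0],[[-0.008,0,0],0],[[-0.003,0,0],0],[[0,0,0],0]]'
```

```text
time: 3.85
tcp_pos: [457.5, -116.8, 66.9]
tcp_rot: [3.139, -0.098, 0.011]
contact_force: [12.3, -6.7, 3.3]
gripper_width: 11.9
grasp_force: 12.0
```

```bash
python3 -m inch '[[[-0.003,0,0],0],[[0,0,0],0],[[0,0,0],0]]'
python3 -m inch '[[[0,0,0],0],[[0,0,0],0],[[0,0,-0.02],0],[[0,0,-0.04],0],[[0,0,-0.04],0]]' 0.05
python3 - <<'E'
from h import *
from rig import r
b=np.load("box.npz")
c=r.camera_params("wrist"); s=r.state(); p,d=r.get_image("wrist")
np.savez("w2.npz",p=p,d=d,K=c["intrinsics"],R=c["R"],t=c["t"])
cv2.imwrite("pics/w2.png",p)
K=np.array(c["intrinsics"]);R=np.array(c["R"]);t=np.array(c["t"])
def proj(q):
    X=R@np.array([*(b["R"]@q[:2]+b["o"]),q[2]])+t; th=np.arctan2(np.hypot(X[0],X[1]),X[2]); return K[0,0]*th*X[:2]/np.hypot(X[0],X[1])+[K[0,2],K[1,2]]
for q in ([-6.5,-80,82],[-9,-42,60],[-9,-118,60],[-4,-42,60],[0,0,40.5]): print(q,proj(np.array(q,float)).round(0))
E
```

```text
time: 4.15
tcp_pos: [455.3, -116.7, 67.0]
tcp_rot: [3.139, -0.098, 0.013]
contact_force: [14.2, -6.9, 2.3]
gripper_width: 11.8
grasp_force: 12.0
time: 4.65
tcp_pos: [450.0, -115.4, 166.0]
tcp_rot: [-3.139, 0.097, 0.004]
contact_force: [0.8, -1.0, -0.1]
gripper_width: 48.0
grasp_force: 0.0
[-6.5, -80, 82] [251. 186.]
[-9, -42, 60] [248. 142.]
[-9, -118, 60] [248. 216.]
[-4, -42, 60] [253. 142.]
[0, 0, 40.5] [256.  99.]
```

View pics/w2.png

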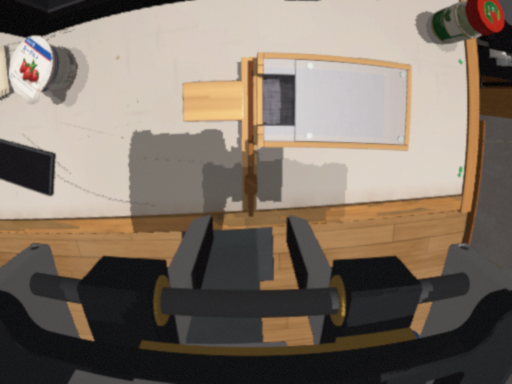

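The shutter now lies at rows 142–215 with its tab at (251,185), which matches the full 80 mm opening, and the notch is clear. Next is the phone.

```bash
python3 -m inch '[[[0.002,-0.035,0],0],[[0.002,-0.042,0],0],[[0.002,-0.042,0],0],[[0.002,-0.042,0],0],[[0.002,-0.042,0],0],[[0.002,-0.042,0],0],[[0.003,-0.042,0],0],[[0.003,-0.042,0],0]]' 0.094
python3 -m inch '[[[0,0,0.008],-0.147],[[0,0,0.008],-0.147],[[0,0,0.008],-0.147],[[0,0,0.008],-0.147],[[0,0,0.008],-0.147],[[0,0,0.008],-0.147],[[0,0,0.008],-0.147],[[0,0,0.008],-0.147],[[0,0,0.008],-0.147],[[0,0,0.008],0],[[0,0,0],0],[[0,0,0],0]]'
python3 - <<'E'
from h import *
from rig import r
c=r.camera_params("wrist"); s=r.state(); p,d=r.get_image("wrist"); cv2.imwrite("pics/w3.png",p)
np.savez("w3.npz",p=p,d=d,K=c["intrinsics"],R=c["R"],t=c["t"]); cal=(c["intrinsics"],c["R"],c["t"])
m=(p.max(2)<60).astype(np.uint8)*255; m[255:]=0; best=None
T=Ro.from_rotvec(s["tcp_rot"]).as_matrix(); print(s["joint_positions"].round(2),T.round(3).tolist())
for q in cv2.findContours(m,0,2)[0]:
    if cv2.contourArea(q)>1500:
        print(cv2.boundingRect(q),cv2.minAreaRect(fray(*cal,q[:,0,:],9)[:,:2].astype(np.float32)))
E
```

```text
time: 5.5
tcp_pos: [489.1, 212.9, 165.2]
tcp_rot: [3.14, -0.098, -0.001]
contact_force: [-0.0, -1.3, -0.1]
gripper_width: 94.0
grasp_force: 0.0
time: 6.7
tcp_pos: [489.5, 211.4, 85.4]
tcp_rot: [-2.541, -1.847, 0.001]
contact_force: [-1.2, -0.0, 0.3]
gripper_width: 93.7
grasp_force: 0.0
[-0.01  0.41 -0.63  2.    0.32  0.83 -1.13] [[0.308, 0.951, -0.001], [0.951, -0.308, -0.0], [-0.0, -0.0, -1.0]]
(418, 187, 94, 68) ((734.3797607421875, 89.54330444335938), (76.25109100341797, 188.46347045898438), 65.70755004882812)
(210, 123, 69, 128) ((486.55206298828125, 216.58084106445312), (119.77449798583984, 59.39686965942383), 72.02790832519531)
```

View pics/w3.png

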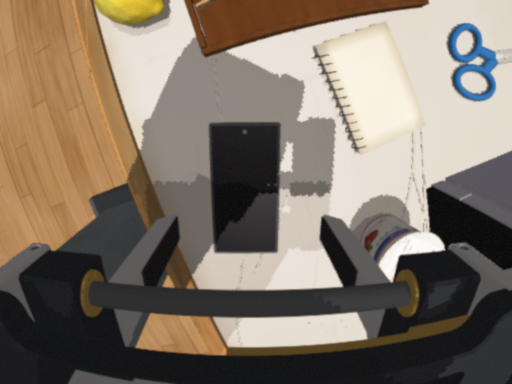

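The phone is in clear view between the fingers, from (210,123) to (279,251), aligned with the tool and about 4 mm ahead of it.

```bash
python3 -m inch '[[[0.003,-0.0035,0.02],0],[[0,0,0.03],0],[[0,0,0.02],0],[[0,0,0.011],0],[[0,0,0],0],[[0,0,0],0]]'
python3 -m inch '[[[0,0,0],0],[[0,0,0],0],[[0,0,0],0],[[0,0,0],0],[[0,0,0],0],[[0,0,0],0]]' 0.055 20
```

```text
time: 7.35
tcp_pos: [487.7, 215.7, 5.3]
tcp_rot: [2.538, 1.851, 0.001]
contact_force: [-0.4, -0.3, -0.1]
gripper_width: 93.9
grasp_force: 0.0
time: 7.95
tcp_pos: [487.5, 215.3, 4.7]
tcp_rot: [2.538, 1.852, 0.0]
contact_force: [-0.4, -0.5, 5.4]
gripper_width: 61.5
grasp_force: 20.0
```

```bash
python3 -m inch '[[[0,0,0],0],[[0,0,0],0],[[0,0,0.003],0],[[0,0,0],0]]' 0.075
python3 -m inch '[[[0,0,0],0],[[0,0,0],0],[[0,0,0],0],[[0,0,0],0],[[0,0,-0.01],0],[[0,0,-0.02],0],[[0,0,-0.03],0],[[0,0,-0.04],0],[[0,0,0],0]]' 0.055 25
```

```text
time: 8.35
tcp_pos: [487.1, 215.2, 1.1]
tcp_rot: [-2.538, -1.852, 0.001]
contact_force: [0.7, -0.6, 0.4]
gripper_width: 75.0
grasp_force: 0.0
time: 9.25
tcp_pos: [489.5, 216.8, 106.5]
tcp_rot: [2.536, 1.851, 0.01]
contact_force: [0.7, 0.0, -1.6]
gripper_width: 61.5
grasp_force: 25.0
```

```bash
python3 -m inch '[[[-0.020,0.011,0],0],[[-0.035,0.019,0],0],[[-0.035,0.019,0],0],[[-0.035,0.019,0],0],[[-0.035,0.019,0],0],[[-0.035,0.019,0],0],[[-0.035,0.018,0],0],[[-0.016,0.008,0],0],[[0,0,0],-0.128],[[0,0,0],-0.127],[[0,0,0.02],0],[[0,0,0],0]]'
python3 - <<'E'
from h import *
from rig import r
c=r.camera_params("wrist"); s=r.state(); p,d=r.get_image("wrist"); cv2.imwrite("pics/w4.png",p)
np.savez("w4.npz",p=p,d=d,K=c["intrinsics"],R=c["R"],t=c["t"]); cal=(c["intrinsics"],c["R"],c["t"])
b=np.load("box.npz"); T=Ro.from_rotvec(s["tcp_rot"]).as_matrix(); bx=lambda w:(w-b["o"])@b["R"]
print("tcp",s["tcp_pos"],"in box",bx(s["tcp_pos"][:2]),"yaw err deg",np.degrees(np.arctan2(T[1,0],T[0,0])-np.arctan2(-b["R"][1,0],-b["R"][0,0])))
m=(p.max(2)<60).astype(np.uint8)*255; m[258:]=0
for q in cv2.findContours(m,0,2)[0]:
    if cv2.contourArea(q)>1500: print(cv2.boundingRect(q),cv2.minAreaRect(bx(fray(*cal,q[:,0,:],s["tcp_pos"][2]+8)[:,:2]).astype(np.float32)))
E
```

```text
time: 10.45
tcp_pos: [536.5, -59.4, 79.9]
tcp_rot: [-2.28, -2.157, 0.003]
contact_force: [0.3, -0.3, -1.6]
gripper_width: 61.5
grasp_force: 25.0
tcp [536.53450961 -59.43347234  79.86709013] in box [-68.47353187  -2.47871037] yaw err deg 0.1631396722102803
(183, 135, 134, 123) ((-90.23148345947266, -2.3297157287597656), (79.37138366699219, 88.14295196533203), 0.18021079897880554)
(376, 0, 136, 258) ((-151.96304321289062, 133.9262237548828), (125.59972381591797, 214.80892944335938), 85.02312469482422)
```

View pics/w4.png

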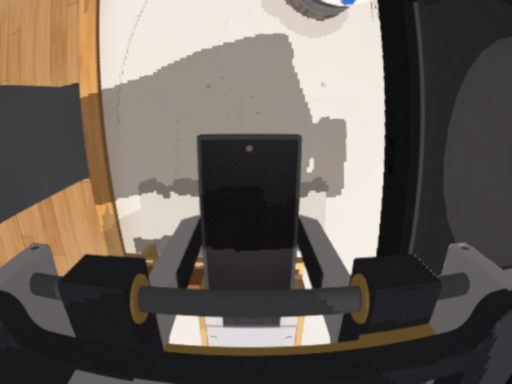

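The phone is square in the hand, with its rear edge at row 135. That puts its centre at box x ≈ −68 and y ≈ −2.4. I'll lower it and insert the nose.

```bash
python3 -m inch '[[[0,0.0025,0.015],0],[[0,0,0.015],0],[[0,0,0.012],0],[[0,0,0],0],[[0,0,0],0]]'
python3 -m inch '[[[-0.006,0,0],0],[[-0.008,0,0],0],[[-0.006,0,0],0],[[0,0,0],0],[[0,0,0],0]]'
```

```text
time: 11.0
tcp_pos: [540.3, -59.1, 39.1]
tcp_rot: [-2.281, -2.159, 0.001]
contact_force: [0.3, 0.8, -1.2]
gripper_width: 61.5
grasp_force: 25.0
time: 11.5
tcp_pos: [539.5, -79.7, 39.7]
tcp_rot: [2.282, 2.158, 0.0]
contact_force: [-0.2, 0.6, -1.7]
gripper_width: 61.7
grasp_force: 25.0
```

```bash
python3 -m inch '[[[0,-0.001,0.003],0],[[0,0,0.0015],0],[[0,0,0],0],[[0,0,0],0]]'
python3 -m inch '[[[0,0,0],0],[[0,0,0],0],[[0,0,0],0],[[0,0,-0.02],0],[[0,0,-0.04],0],[[0,0,-0.04],0],[[0,0,0],0]]' 0.09
python3 - <<'E'
from h import *
from rig import r
c=r.camera_params("wrist"); s=r.state(); p,d=r.get_image("wrist"); cv2.imwrite("pics/w5.png",p)
np.savez("w5.npz",p=p,d=d,K=c["intrinsics"],R=c["R"],t=c["t"]); cal=(c["intrinsics"],c["R"],c["t"])
b=np.load("box.npz"); bx=lambda w:(w-b["o"])@b["R"]
print("tcp in box",bx(s["tcp_pos"][:2]),s["tcp_pos"])
m=(p.max(2)<60).astype(np.uint8)*255; m[258:]=0
for q in cv2.findContours(m,0,2)[0]:
    if cv2.contourArea(q)>1500: print(cv2.boundingRect(q),cv2.minAreaRect(bx(fray(*cal,q[:,0,:],43)[:,:2]).astype(np.float32)))
E
```

```text
time: 11.9
tcp_pos: [538.3, -79.1, 35.4]
tcp_rot: [2.281, 2.16, -0.001]
contact_force: [-4.9, -0.9, 12.2]
gripper_width: 61.8
grasp_force: 25.0
time: 12.6
tcp_pos: [541.0, -79.2, 139.6]
tcp_rot: [2.278, 2.156, 0.006]
contact_force: [0.2, -0.1, -0.3]
gripper_width: 90.0
grasp_force: 0.0
tcp in box [-49.03318752   3.11691366] [540.98740301 -79.16693978 139.63439676]
(214, 126, 63, 59) ((-81.341796875, -0.009099960327148438), (55.494136810302734, 58.714027404785156), 0.0038481908850371838)
(350, 0, 162, 258) ((-100.63656616210938, 236.20213317871094), (365.2446594238281, 272.8352355957031), 8.906381607055664)
```

View pics/w5.png

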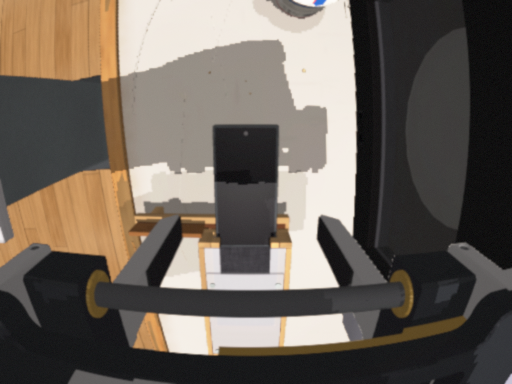

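The phone lies on the sill, rows 126–233, with its nose about 15 mm into the slot. It is centred (y ≈ 0) and its rear is at box x ≈ −109. Next I'll shut and turn the fingers and go behind it.

```bash
python3 -m inch '[[[0.03,-0.003,0],0],[[0.03,0,0],0],[[0.022,0,0],0]]' 0.0
python3 -m inch '[[[0,0,0],0.143],[[0,0,0],0.143],[[0,0,0],0.143],[[0,0,0],0.143],[[0,0,0],0.143],[[0,0,0],0.143],[[0,0,0],0.143],[[0,0,0],0.143],[[0,0,0],0.143],[[0,0,0],0.143],[[0,0,0],0.141],[[0,0,0],0]]'
cat > pb.py <<'E'
from h import *
from rig import r
s=r.state(); b=np.load("box.npz"); T=Ro.from_rotvec(s["tcp_rot"]).as_matrix()
print("box",((s["tcp_pos"][:2]-b["o"])@b["R"]).round(1),"z",s["tcp_pos"][2].round(1),"toolx in box",(T[:2,0]@b["R"]).round(3))
E
python3 pb.py
```

```text
time: 12.95
tcp_pos: [539.2, 4.4, 134.1]
tcp_rot: [-2.28, -2.16, 0.001]
contact_force: [-0.6, 0.3, -0.1]
gripper_width: 69.6
grasp_force: 0.0
time: 14.15
tcp_pos: [539.3, 2.8, 134.0]
tcp_rot: [3.14, -0.091, -0.002]
contact_force: [0.1, 0.3, 0.2]
gripper_width: 0.4
grasp_force: 0.0
box [-130.7   -3.3] z 134.0 toolx in box [-0.001  1.   ]
```

```bash
python3 -m inch '[[[0.003,0,0.03],0],[[0,0,0.035],0],[[0,0,0.02],0],[[0,0,0.011],0],[[0,0,0],0],[[0,0,0],0]]'; python3 pb.py
python3 -m inch '[[[0,0.01,0],0],[[0,0.01,0],0],[[0,0.01,0],0],[[0,0.01,0],0],[[0,0,0],0]]';python3 pb.py
```

```text
time: 14.75
tcp_pos: [543.2, 2.7, 39.5]
tcp_rot: [-3.14, 0.084, -0.001]
contact_force: [0.5, 0.2, -0.3]
gripper_width: 0.5
grasp_force: 0.0
box [-130.9    0.6] z 39.5 toolx in box [-0.005  1.   ]
time: 15.25
tcp_pos: [541.1, -39.4, 39.6]
tcp_rot: [3.14, -0.09, 0.002]
contact_force: [-0.2, 1.0, 2.2]
gripper_width: 0.2
grasp_force: 0.9
box [-88.8   0.9] z 39.6 toolx in box [-0.001  1.   ]
```

```bash
python3 -m inch '[[[0,0.008,0.0015],0],[[0,0.008,0],0],[[0,0.008,0],0],[[0,0.008,0],0],[[0,0.008,0],0],[[0,0.008,0],0],[[0,0.008,0],0],[[0,0,0],0]]';python3 pb.py
python3 -m inch '[[[-0.001,0.007,0],0],[[0,0.007,0],0],[[0,0.007,0],0],[[0,0,0],0]]';python3 pb.py
```

```text
time: 16.05
tcp_pos: [539.4, -93.5, 39.0]
tcp_rot: [-3.14, 0.087, -0.006]
contact_force: [0.6, 6.5, 17.5]
gripper_width: 0.5
grasp_force: 8.5
box [-34.6   2.3] z 39.0 toolx in box [-0.003  1.   ]
time: 16.45
tcp_pos: [537.3, -114.2, 39.1]
tcp_rot: [-3.14, 0.087, -0.006]
contact_force: [1.0, 6.7, 18.5]
gripper_width: 0.5
grasp_force: 9.1
box [-13.9   1.4] z 39.1 toolx in box [-0.003  1.   ]
```

Run:
```python
from h import *
from rig import r
p,d=r.get_image("scene"); a=cv2.resize(p[150:225,250:345],None,fx=4,fy=4,interpolation=2)
q,d=r.get_image("wrist"); b=q[40:300,120:400]
H=300; b=cv2.resize(b,None,fx=H/b.shape[0],fy=H/b.shape[0]); a=cv2.resize(a,None,fx=H/a.shape[0],fy=H/a.shape[0])
cv2.imwrite("pics/w6.png",np.hstack([a,b])); print(a.shape,b.shape)
```

```text
(300, 380, 3) (300, 323, 3)
```

View pics/w6.png

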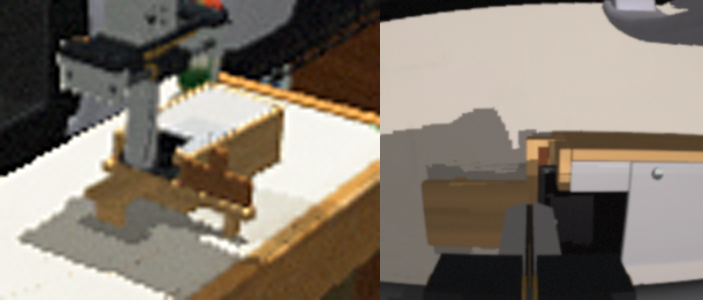

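The left panel shows the shut fingers at the slot with the phone mostly inside. The right panel shows something dark at (547,185), in front of the finger. The upward force suggests the fingertips are holding the tail down. I'll back off a little and look.

```bash
python3 -m inch '[[[0,0,-0.003],0],[[0,-0.012,-0.003],0],[[0,-0.015,0],0],[[0,-0.015,0],0],[[0,0,0],0],[[0,0,0],0]]';python3 pb.py
python3 - <<'E'
from h import *
from rig import r
q,d=r.get_image("wrist"); c=r.camera_params("wrist"); np.savez("w7.npz",p=q,d=d,K=c["intrinsics"],R=c["R"],t=c["t"])
b=cv2.resize(q[100:280,150:400],None,fx=3,fy=3,interpolation=2); cv2.imwrite("pics/w7.png",b)
E
```

```text
time: 17.15
tcp_pos: [537.6, -71.5, 43.3]
tcp_rot: [-3.14, 0.084, 0.001]
contact_force: [-0.1, -0.3, -0.3]
gripper_width: 0.8
grasp_force: 0.0
box [-56.5  -0.7] z 43.3 toolx in box [-0.005  1.   ]
```

View pics/w7.png

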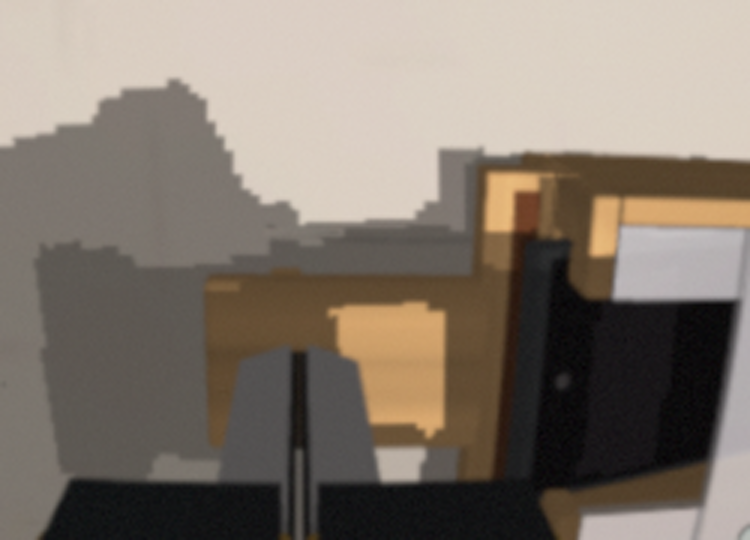

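The phone's tail end face shows at columns 520–550, at the slot mouth, with the screen tilted down into the box through the notch. The rounded tips had been riding on its top edge, so I'll go lower and push again.

```bash
python3 -m inch '[[[0,0,0.004],0],[[0,0,0.003],0],[[0,0,0],0],[[0,0,0],0]]';python3 pb.py
python3 -m inch '[[[0.0005,0.01,0],0],[[0,0.01,0],0],[[0,0.01,0],0],[[0,0.008,0],0],[[0,0,0],0],[[0,0,0],0]]';python3 pb.py
```

```text
time: 17.6
tcp_pos: [537.6, -72.4, 36.3]
tcp_rot: [-3.14, 0.087, 0.001]
contact_force: [-0.5, 0.2, -0.6]
gripper_width: 0.5
grasp_force: 0.0
box [-55.6  -0.6] z 36.3 toolx in box [-0.003  1.   ]
time: 18.2
tcp_pos: [536.1, -110.4, 36.5]
tcp_rot: [-3.14, 0.088, -0.0]
contact_force: [0.4, 0.1, 0.1]
gripper_width: 0.6
grasp_force: 0.0
box [-17.6   0.1] z 36.5 toolx in box [-0.003  1.   ]
```

```bash
python3 -m inch '[[[0,0.005,0],0],[[0,0.005,0],0],[[0,0,0],0]]';python3 pb.py
python3 -m inch '[[[0,0.005,0],0],[[0,0.005,0],0],[[0,0,0],0],[[0,0,0],0]]';python3 pb.py
```

```text
time: 18.5
tcp_pos: [535.6, -120.9, 36.5]
tcp_rot: [3.14, -0.088, -0.0]
contact_force: [0.5, -0.8, 0.7]
gripper_width: 0.2
grasp_force: 0.0
box [-7.1  0.1] z 36.5 toolx in box [-0.002  1.   ]
time: 18.9
tcp_pos: [535.0, -130.4, 36.5]
tcp_rot: [-3.14, 0.087, 0.0]
contact_force: [0.6, 0.3, 0.2]
gripper_width: 0.6
grasp_force: 0.0
box [2.4 0.1] z 36.5 toolx in box [-0.003  1.   ]
```

```bash
python3 -m inch '[[[0,-0.008,0],0],[[0,-0.01,-0.02],0],[[0,-0.01,-0.04],0],[[0,-0.02,-0.04],0],[[0,-0.03,-0.03],0],[[0,-0.03,-0.02],0],[[0,0,0],0],[[0,0,0],0]]';python3 pb.py
python3 - <<'E'
from h import *
from rig import r
q,d=r.get_image("wrist"); c=r.camera_params("wrist"); np.savez("w8.npz",p=q,d=d,K=c["intrinsics"],R=c["R"],t=c["t"])
t,_=r.get_image("top"); a=np.load("top0.npz")["p"]
x=cv2.resize(q[90:290,180:440],(520,400),interpolation=2); y=np.vstack([cv2.resize(t[140:232,80:400],None,fx=.85,fy=.85,interpolation=3)]); 
y=cv2.copyMakeBorder(y,0,400-y.shape[0],0,0,0)
cv2.imwrite("pics/w8.png",np.hstack([x,y])); print(x.shape,y.shape)
E
```

```text
time: 19.7
tcp_pos: [541.0, -21.4, 186.7]
tcp_rot: [3.14, -0.084, 0.001]
contact_force: [-0.5, 0.0, -0.4]
gripper_width: 0.6
grasp_force: 0.0
box [-106.7   -0.2] z 186.7 toolx in box [-0.005  1.   ]
(400, 520, 3) (400, 272, 3)
```

View pics/w8.png

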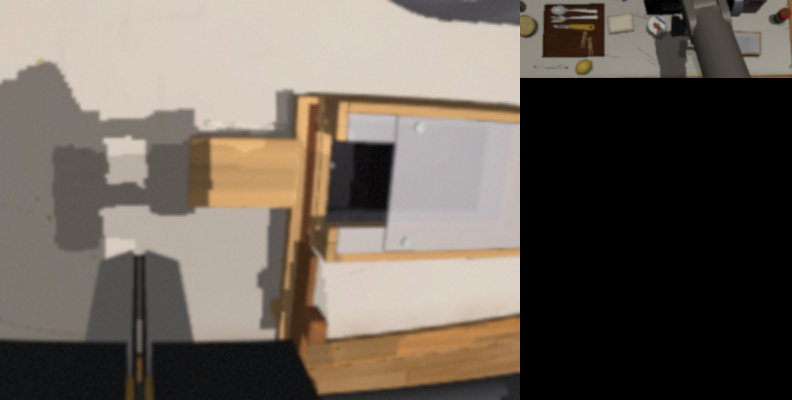

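The sill is empty, the notch at (360,185) shows black screen, and the shutter stands open at (310,290). I'll use depth in the notch to check the phone is flat on the floor (its screen should be at z ≈ 14).

Run:
```python
from h import *
a=np.load("w8.npz"); b=np.load("box.npz"); K,R,t,d,p=a["K"],a["R"],a["t"],a["d"],a["p"]
for v in (165,172,180,188,195):
    for u in (346,352,360,368,374):
        q=(np.array([u,v])-K[:2,2])/K[0,0]; th=np.linalg.norm(q); D=np.r_[q*np.sin(th)/th,np.cos(th)]
        X=R.T@(D*d[v,u]/D[2]-t); print((u,v),((X[:2]-b["o"])@b["R"]).round(),X[2].round(1),p[v,u])
```

```text
(346, 165) [15.  9.] 13.0 [52 57 63]
(352, 165) [23.  9.] 13.8 [49 46 50]
(360, 165) [34. 10.] 13.7 [16 16 17]
(368, 165) [45. 10.] 15.1 [12 11 12]
(374, 165) [54. 10.] 13.4 [13 12 11]
(346, 172) [16.  0.] 13.8 [107 106 114]
(352, 172) [24. -0.] 12.1 [47 44 47]
(360, 172) [35.  0.] 13.0 [13 11 12]
(368, 172) [46.  1.] 13.3 [10 10  9]
(374, 172) [55.  1.] 13.5 [17 16 17]
(346, 180) [ 16. -10.] 13.9 [45 41 45]
(352, 180) [ 25. -10.] 12.4 [43 42 45]
(360, 180) [ 36. -10.] 13.2 [11 10  8]
(368, 180) [ 47. -10.] 13.3 [11  9 10]
(374, 180) [ 56. -10.] 14.2 [40 39 40]
(346, 188) [ 18. -21.] 12.4 [41 38 41]
(352, 188) [ 26. -21.] 13.9 [41 40 42]
(360, 188) [ 37. -21.] 12.8 [20 17 19]
(368, 188) [ 48. -20.] 14.8 [13  8 10]
(374, 188) [37. -8.] 57.9 [83 82 85]
(346, 195) [ 19. -30.] 12.5 [38 37 37]
(352, 195) [ 27. -30.] 13.4 [46 44 45]
(360, 195) [ 38. -30.] 13.3 [42 40 41]
(368, 195) [ 50. -30.] 12.2 [34 31 32]
(374, 195) [ 38. -17.] 58.0 [130 128 131]
```

```bash
python3 -c "
from rig import r
print(r.state()['time'],r.sign_off())"
```

```text
the job is handed in; nothing more can be done
19.8 None
```

I handed the job in at 19.8 s: the shutter is slid fully open to its stop, and the phone lies flat on the box floor, screen up (depth shows the screen level at about 13 mm, as it should be); I didn't deliberately touch anything else.

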